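Fit the clean filter cassette in the dust extractor

ROBOT

A 6-joint arm with a two-finger parallel gripper is mounted at the origin on a cart in front of the work surface, level with it; the furniture and walls round the work are solid. World frame = base frame: x ahead of the robot, y to its left, z up, the work surface at z = 0. Lengths are in m, angles in rad, forces in N, time in s.
With the tool pointing down it reaches from about 0.25 to 0.725 m from the base axis. Payload 4 kg.
Tool frame: the origin (TCP) lies on the centre line of the jaws, within the pads' length; the fingertips stand 17 mm ahead of it and the grasp point (between the pads) lies 2 mm behind it; z points along the fingers, y is the line along which they close (so a half turn about z gives the same grasp; the last joint's range is limited). The gripper opens to 85 mm and grips with 20 to 120 N. Pads are 22 mm wide; open, the fingers measure 114 mm over their backs; the gripper's body (76 mm by 85 mm) begins 54 mm behind the grasp point. The pads swing forward as they close: fully open they stand 13 mm farther back than shut.
Start: joints at [0, 0.241, 0.005, 1.335, 0, 1.571], TCP at [0.5, -0, 0.248] pointing down, gripper open.
Joint ranges: [-2.72, 2.72], [-1.05, 1.87], [-1.09, 1.28], [-1.99, 2.15], [-1.42, 1.44], [-3.14, 3.14]. Speed limits (rad/s): [2.79, 2.79, 3.14, 3.14, 3.14, 3.14].

INTERFACE

Orientations are given as a unit quaternion [x, y, z, w].
In Python, from workcell import get_obs, imaging, order gives the robot as it stands.
- The arm moves only by the tool apply_moves, never from a script. Its argument "targets" is a list that holds one entry, the list of rows, each a list of 5 numbers: the shift along the world's x, y, z in units of 40 mm (1.0 is 40 mm), then the turn about the world's z in degrees, then the gripper command: -1 is shut, 1 is fully open, values between are in proportion. In form: [[[dx, dy, dz, turn, fingers], ...]]. A call has 1 to 8 rows; each row shifts and turns the commanded pose from where the row before left it; what a row does not reach is not made up. A row lasts 1/12 s, in which the tool goes at most 41.7 mm and 7.16 degrees, less where a joint would pass 70% of its speed; a pose out of reach is approached as far as the arm can. A call is refused whole if a number of a shift passes 1 or a number of a turn 7.16, either way. A call with a gripper value outside its range is refused whole. The fingers move at their own pace and stop on an object; the grip force is fixed at half the most. Time passes only in rows, so rows that do not move let the fingers close. It gives the time, the measured TCP pose, the force, the opening and the grip force at its end, in the units of the state.
- get_obs(): the state, without advancing time (a new reading comes with each control period).
- imaging.camera(name): name is "scene" or "side" or "wrist"; returns (picture, depth): 384x512x3 uint8, blue, green, red; 384x512 float32, m along the optical axis (not along the pixel's ray), 0 where there is no reading.
- imaging.get_calibration(name): a dict with "camera_matrix" (3x3 intrinsics, pixels), "eye" and "rotation" of the camera in the world; the wrist camera has in their place "hand_eye" (4x4, takes a point from camera to tool coordinates, whose origin is the TCP and whose axes are the flange's). Camera axes: x right, y down, z forward; pixel columns grow to the right and rows downward; lengths in m; the calibration is good to about 2 mm. A picture is of the moment at which its call begins: read the wrist's pose just before it. get_calibration takes no time and is no camera call.
- order.job_done(): hands the job in; it is judged then, once.
The state is a dict: "clock": time; "joint_pos": joint angles; "joint_vel": joint speeds; "tau": joint torques, N m; "eef_pos": TCP position; "tool_rot": TCP orientation; "ft_force": force on the tool from outside, world axes, zero at the start; "ft_torque": the same for the moment, N m; "grip_width": finger opening in m; "grasp_force": force on a finger pad.
Only numpy, scipy, OpenCV 4.12 (cv2) and the standard library are available. Lean on these libraries where they do the work, as an engineer would, in place of code of your own. Each camera call takes 0.05 s, during which the arm holds its last target. There are 200 camera calls.

TASK

Fit the clean (white) filter cassette into the open housing of the dust extractor: with its other end raised, hook its tongue under the yellow lip, then swing that end down until the cassette lies flat on the floor of the housing, and let go. Leave the used (brown) cassette lying where it is.

Things in the scene. Friction and masses are not known exactly. Their poses are not given: they have to be found in the camera images.
- clean_filter: cassette to fit: black frame, WHITE pleats, 118 x 96 mm (own x, y), 18 thick, 0.2 kg. Origin: centre of the frame's underside; z up. A tongue 22 long, 70 wide, 6 thick, flush with the underside, stands out at the -x end (tip at x = -81 mm). Upright grip rib on top across the middle along y: 14 thick (x), 60 long, z = 18 to 55 mm. Lies flat, tongue roughly toward the robot
- clean_filter_tongue (a point): middle of the tip of the clean cassette's tongue, 3 mm above its underside; cassette's axes. Lip to far rim is only 132 mm, the cassette with tongue 140 mm: it goes in only tilted, tongue first under the lip (free at 15 to 20 degrees). Seated, the cassette's axes run along the housing's, its origin 4 to 18 mm to the +x side of the housing's, up to 9 mm sideways, at z = 30 mm
- used_filter: the used cassette, same shape and size but with BROWN pleats, flat on the bench beside the clean one; to be left alone. (Between the cassettes and the housing a stiff black power lead rises from the bench to 0.17 m, at about x 0.45 to 0.6, y -0.02 to 0.17: pass above it)
- filter_housing: fixed low grey box 178 x 134 mm (own x, y), short hose outlet at -y. Origin: on the bench under the pocket's centre; z up. Pocket x -77 to 77, y -57 to 57 mm, black floor at z = 30, rims to z = 48. On the -x side, roughly toward the robot, a yellow lip reaches 22 mm over the pocket along its whole width: edge at x = -55, underside z = 44 (14 above the floor), top z = 50 mm

How it is judged:
By the outcome, as a careful person would: the job done as asked, in the order asked, and still so for the second after the job is handed in, with the robot touching nothing.
It also fails if it takes over 48 s, if anything falls off the work surface, if the arm or the gripper's body presses on something with over 40 N, if the wrist force passes 120 N, or if a joint passes its speed limit or range.

## Working session

There is one attempt and no reset: what is moved stays moved. The work goes in short steps, Python scripts to look and compute and a tool call to move; the robot and the scene stay as the last step left them, time stands still between calls to the robot, and variables do not carry over. Pictures are saved under pics/ and viewed, at most 10 in all, crops included, and the job is handed in when it is done.

Besides the shell and the picture viewer there is one more tool, called after "Call:" as name(argument=value, ...) on one line, values as JSON. apply_moves: Moves the arm, as the interface text tells. Its arguments: {"type":"object","properties":{"targets":{"type":"array","items":{"type":"array","items":{"type":"array","items":{"type":"number"}}}}},"required":["targets"]}

```bash
mkdir -p pics; cat > h.py <<'E'
import numpy as np, cv2
from scipy.spatial.transform import Rotation as R
from workcell import get_obs, imaging, order
def cloud(name):
    o=get_obs(); im,d=imaging.camera(name); c=imaging.get_calibration(name)
    K=np.array(c["camera_matrix"]); v,u=np.mgrid[:384,:512]
    p=np.stack([(u-K[0,2])/K[0,0]*d,(v-K[1,2])/K[1,1]*d,d],-1)
    if "hand_eye" in c:
        H=np.array(c["hand_eye"]); p=p@H[:3,:3].T+H[:3,3]
        p=p@R.from_quat(o["tool_rot"]).as_matrix().T+o["eef_pos"]
    else: p=p@np.array(c["rotation"]).T+c["eye"]
    p[d==0]=np.nan
    return im,p
E
python3 - <<'E'
from h import *
o=get_obs(); print({k:np.round(v,3) for k,v in o.items()}); print(R.from_quat(o["tool_rot"]).as_matrix().round(2))
for n in("scene","side"):
    im,p=cloud(n); cv2.imwrite(f"pics/{n}0.png",im); np.savez(f"{n}0.npz",im=im,p=p)
    c=imaging.get_calibration(n); print(n,np.round(c["eye"],3),np.round(c["rotation"],2).tolist())
E
```

```text
{'clock': np.float64(0.0), 'joint_pos': array([-0.   ,  0.241,  0.004,  1.335, -0.   ,  1.571]), 'joint_vel': array([-0.001, -0.001,  0.002,  0.   , -0.001,  0.   ]), 'tau': array([ 1.0000e-03, -3.7232e+01,  2.5241e+01,  1.7000e-02,  0.0000e+00,
        0.0000e+00]), 'eef_pos': array([ 0.499, -0.   ,  0.247]), 'tool_rot': array([ 0.707,  0.707, -0.001, -0.001]), 'ft_force': array([-0.505,  0.167, -0.406]), 'ft_torque': array([ 0.029, -0.002, -0.002]), 'grasp_force': np.float64(0.0), 'grip_width': np.float64(0.086)}
[[ 0.  1. -0.]
 [ 1. -0. -0.]
 [-0. -0. -1.]]Traceback (most recent call last):
  File "<stdin>", line 4, in <module>
  File "h.py", line 11, in cloud
    else: p=p@np.array(c["rotation"]).T+c["eye"]
            ~^~~~~~~~~~~~~~~~~~~~~~~~~~
ValueError: matmul: Input operand 1 has a mismatch in its core dimension 0, with gufunc signature (n?,k),(k,m?)->(n?,m?) (size 4 is different from 3)
```

```bash
sed -i 's/np.array(c\["rotation"\]).T/R.from_quat(c["rotation"]).as_matrix().T/' h.py
python3 - <<'E'
from h import *
for n in("scene","side"):
    im,p=cloud(n); cv2.imwrite(f"pics/{n}0.png",im); np.savez(f"{n}0.npz",im=im,p=p)
    c=imaging.get_calibration(n); print(n,np.round(c["eye"],3),np.round(R.from_quat(c["rotation"]).as_matrix(),2).tolist())
E
```

```text
scene [-0.074  0.808  0.657] [[-0.79, -0.32, 0.52], [-0.61, 0.45, -0.65], [-0.02, -0.83, -0.55]]
side [-0.135  1.41   0.712] [[-0.91, -0.18, 0.37], [-0.41, 0.38, -0.83], [0.0, -0.91, -0.42]]
```

View pics/scene0.png

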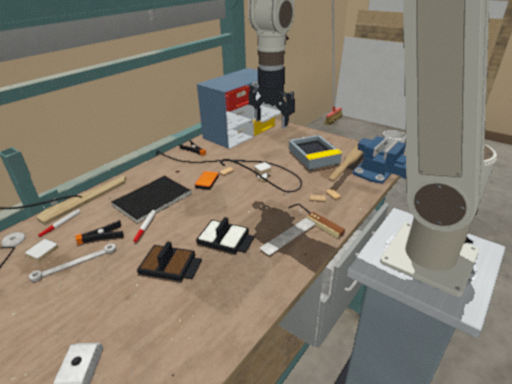

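View pics/side0.png

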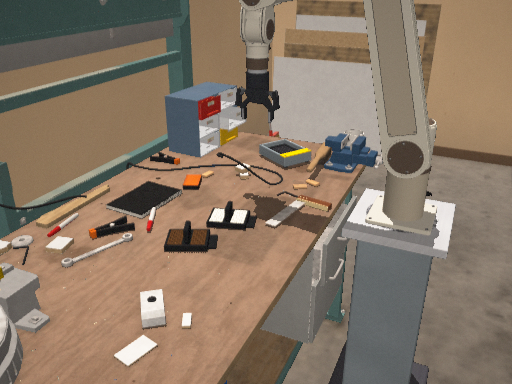

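The scene view shows the clean cassette at about pixel (223,236), the used one at (167,262), the housing with its yellow lip at (316,152), and the lead between them at about (260,170).

```bash
python3 - <<'E'
from h import *
z=np.load("scene0.npz"); im,p=z["im"],z["p"]
def rect(P,n):
    r=cv2.minAreaRect((P*1000).astype(np.float32)); print(n,"minrect mm",np.round(r[0],1),np.round(r[1],1),round(r[2],1),len(P))
def box(u0,u1,v0,v1): m=np.zeros(im.shape[:2],bool); m[v0:v1,u0:u1]=1; return m
X=p[...,0];Y=p[...,1];Z=p[...,2]
b=box(190,262,208,256)
print("bench z",np.nanmedian(Z[260:280,240:260]))
fr=b&(Z>.010)&(Z<.03); rect(p[fr][:,:2],"clean frame+")
rect(p[b&(Z>.013)&(Z<.03)][:,:2],"clean frame")
wh=b&(im.min(2)>170); rect(p[wh][:,:2],"white")
rb=b&(Z>.035)&(Z<.065); rect(p[rb][:,:2],"rib")
print("rib z max",np.nanpercentile(Z[rb],98), "fr z",np.nanmedian(Z[wh]))
b=box(280,350,125,175)
h=b&(Z>.044)&(Z<.06); rect(p[h][:,:2],"housing rim")
yl=b&(im[...,2]>170)&(im[...,0]<90)&(Z<.07); rect(p[yl][:,:2],"lip"); print(np.nanmedian(p[yl],0))
print(p[h].min(0),p[h].max(0))
b=box(140,200,240,285); rect(p[b&(Z>.035)&(Z<.065)][:,:2],"used rib")
b=box(225,305,150,195); rect(p[b&(Z>.02)][:,:2],"lead"); print(np.nanmax(Z[b]))
E
```

```text
bench z 0.000817656348201079
clean frame+ minrect mm [473.8 260.4] [181.9 142. ] 48.0 971
clean frame minrect mm [466.6 287.8] [119.8 155.9] 17.5 927
white minrect mm [453.8 240.4] [171.1  81.4] 27.2 525
rib minrect mm [474.5 260.8] [14.  60.6] 16.3 147
rib z max 0.057552890582756325 fr z 0.019865252291422164
housing rim minrect mm [ 458.  -280.8] [167.1 300.9] 66.6 541
lip minrect mm [ 452.4 -261.2] [132.8  34.4] 57.6 181
[ 0.45080805 -0.25638314  0.0513265 ]
[ 0.34349921 -0.40106112  0.04401263] [ 0.61517216 -0.14697152  0.05484532]
used rib minrect mm [521.5 421.6] [15.2 61.8] 24.8 188
lead minrect mm [548.3 -79.8] [143.5 392.7] 10.7 398
0.16033983660343654
```

Call:
apply_moves(targets=[[[-0.08,0.815,0,7,1],[-0.08,0.815,0,7,1],[-0.08,0.815,0,7,1],[-0.08,0.815,0,7,1],[-0.08,0.815,0,7,1],[-0.08,0.815,0,7,1],[-0.08,0.815,0,7,1],[-0.08,0.815,0,7,1]]])

```text
clock: 0.82
eef_pos: [0.4738, 0.2623, 0.248]
tool_rot: [0.289, 0.957, -0.0, -0.0]
ft_force: [0.7, -0.1, 0.3]
grip_width: 0.0854
grasp_force: 0.0
```

```bash
python3 - <<'E'
from h import *
o=get_obs(); print(o["joint_pos"].round(2),R.from_quat(o["tool_rot"]).as_euler("zyx",degrees=True).round(1), o["clock"])
E
```

```text
[ 0.51  0.32  0.12  1.36 -0.    1.09] [-146.3   -0.   180. ] 0.8167
```

Call:
apply_moves(targets=[[[0,0,-0.2,7.16,1],[0,0,-0.2,7.16,1],[0,0,-0.2,7.16,1],[0,0,-0.2,7.16,1],[0,0,-0.2,7.16,1],[0,0,-0.2,7.16,1],[0,0,-0.2,7.16,1],[0,0,0,0,1]]])

```text
clock: 1.48
eef_pos: [0.4732, 0.2602, 0.1902]
tool_rot: [-0.141, 0.99, -0.001, -0.002]
ft_force: [-0.5, 0.2, 0.4]
grip_width: 0.0854
grasp_force: 0.0
```

```bash
python3 - <<'E'
from h import *
o=get_obs(); im,p=cloud("wrist"); cv2.imwrite("pics/w1.png",im)
print(o["eef_pos"].round(4),R.from_quat(o["tool_rot"]).as_euler("zyx",degrees=True).round(1))
Z=p[...,2]; near=np.hypot(p[...,0]-.4745,p[...,1]-.2608)<.06
for lo,hi in((.045,.065),(.05,.065)):
    q=p[near&(Z>lo)&(Z<hi)]; print(cv2.minAreaRect((q[:,:2]*1000).astype(np.float32)),len(q),q[:,2].max())
E
```

```text
[0.4732 0.2602 0.1902] [163.8  -0.2 179.9]
((476.5164794921875, 259.3063659667969), (13.800844192504883, 59.42891311645508), 16.395627975463867) 1186 0.056815257367306554
((476.61297607421875, 259.3502197265625), (13.735584259033203, 59.43880844116211), 16.180625915527344) 1082 0.056815257367306554
```

View pics/w1.png

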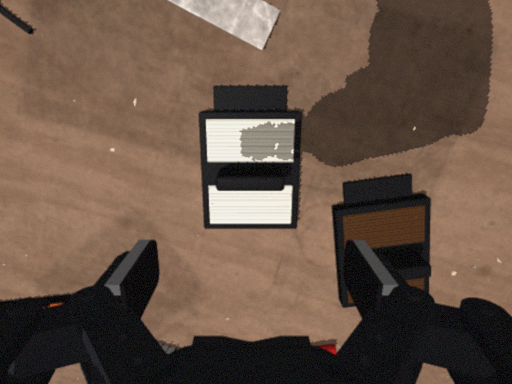

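Call:
apply_moves(targets=[[[0.08,-0.02,-0.5,0,1],[0,0,-0.75,0,1],[0,0,-0.75,0,1],[0,0,-0.7,0,1],[0,0,-0.5,0,1],[0,0,-0.35,0,1],[0,0,-0.2,0,1],[0,0,0,0,1]]])

```text
clock: 2.2
eef_pos: [0.4766, 0.2595, 0.0408]
tool_rot: [-0.139, 0.99, -0.001, -0.002]
ft_force: [-0.2, 1.0, -0.2]
grip_width: 0.0854
grasp_force: 0.0
```

Call:
apply_moves(targets=[[[0,0,0,0,-1],[0,0,0,0,-1],[0,0,0,0,-1],[0,0,0,0,-1],[0,0,0,0,-1],[0,0,0,0,-1]]])

```text
clock: 2.7
eef_pos: [0.4789, 0.2607, 0.0441]
tool_rot: [-0.14, 0.99, 0.001, 0.002]
ft_force: [-1.1, -0.4, 6.4]
grip_width: 0.0588
grasp_force: 66.0
```

Call:
apply_moves(targets=[[[0,0,0.2,0,-1],[0,0,0.5,0,-1],[0,0,0.8,0,-1],[0,0,0.9,0,-1],[0,0,0.9,0,-1],[0,0,0.9,0,-1],[0,0,0.9,0,-1],[0,0,0.55,0,-1]]])

```text
clock: 3.37
eef_pos: [0.478, 0.2602, 0.2728]
tool_rot: [-0.14, 0.99, 0.001, 0.002]
ft_force: [0.5, 1.0, -1.8]
grip_width: 0.0587
grasp_force: 65.3
```

```bash
python3 - <<'E'
from h import *
o=get_obs(); print(o["eef_pos"].round(4),o["ft_force"].round(1),o["ft_torque"].round(2),o["grip_width"],o["joint_pos"].round(2))
ims=[]
for n,(x,y) in(("side",(130,70)),("scene",(130,100))):
    im,p=cloud(n); np.savez(n+"1.npz",im=im,p=p); ims.append(im)
cv2.imwrite("pics/lift.png",cv2.resize(np.hstack(ims),(800,300)))
E
```

```text
[0.478  0.2602 0.2728] [ 0.5  1.  -1.8] [ 0.1  -0.09  0.05] 0.058726610665808344 [0.5  0.32 0.17 1.42 0.   0.22]
```

View pics/lift.png

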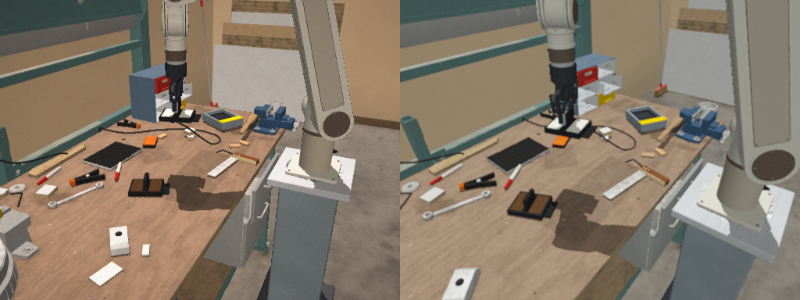

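```bash
python3 - <<'E'
from h import *
for f in("scene1","side1","scene0"):
    z=np.load(f+".npz"); im,p=z["im"].astype(int),z["p"]
    Z=p[...,2]; near=np.hypot(p[...,0]-.512,p[...,1]+.298)<.125
    yl=near&(im[...,2]>150)&(im[...,0]<.5*im[...,2])&(im[...,1]>.6*im[...,2])&(Z>.040)&(Z<.06)
    rim=near&(Z>.043)&(Z<.058)
    for n,m in(("lip",yl),("rim",rim)):
        q=p[m]; c,s,a=cv2.minAreaRect((q[:,:2]*1000).astype(np.float32)); print(f,n,np.round(c,1),np.round(s,1),round(a,1),len(q),np.round(np.percentile(q[:,2],[5,50,95]),4))
    fl=near&(im.max(2)<60)&(Z>.02)&(Z<.04); print("floor",np.round(np.nanmedian(p[fl],0),3),fl.sum())
E
```

```text
scene1 lip [ 452.  -262.5] [131.8  36.9] 58.6 193 [0.0464 0.0511 0.0535]
scene1 rim [ 511.4 -300.4] [137.6 179.5] 57.7 401 [0.0443 0.0498 0.0532]
floor [ 0.543 -0.346  0.032] 80
side1 lip [ 451.4 -263.3] [140.8  37.6] 58.2 127 [0.047  0.0508 0.0542]
side1 rim [ 512.6 -300.5] [141.1 185.6] 58.5 307 [0.0437 0.0488 0.0535]
floor [ 0.535 -0.329  0.032] 121
scene0 lip [ 452.5 -262.4] [134.6  35.8] 57.6 194 [0.0459 0.0513 0.0539]
scene0 rim [ 512.5 -299.5] [136.3 177.7] 58.1 409 [0.0438 0.0499 0.0532]
floor [ 0.543 -0.344  0.032] 84
```

```bash
python3 - <<'E'
from h import *
O=np.array([.512,-.300]); a=np.radians(-32); ux=np.array([np.cos(a),np.sin(a)]); uy=np.array([-ux[1],ux[0]])
z=np.load("scene1.npz"); p=z["p"]; h=np.stack([(p[...,:2]-O)@ux,(p[...,:2]-O)@uy],-1)*1000
m=(p[...,2]>.006)&(h[...,0]>-260)&(h[...,0]<140)&(abs(h[...,1])<110)&(p[...,2]<.3)
from collections import defaultdict
g=defaultdict(lambda:[0,0.])
for (x,y),zz in zip(h[m],p[m][:,2]):
    k=(int(x//20*20),int(y//20*20)); g[k][0]+=1; g[k][1]=max(g[k][1],zz*1000)
for k in sorted(g):
    if not(-100<k[0]<100 and -80<k[1]<80): print(k,g[k][0],round(g[k][1]),end="; ")
m=(p[...,2]>.10)&(p[...,2]<.22)&(abs(p[...,1]-.07)<.13)&(p[...,0]>.35)
print("\nlead hi", np.nanpercentile(p[m],[0,50,100],axis=0).round(3))
for t,x in(("press",-129),("over",0)):print(t,(O+ux*x/1000).round(4))
E
```

```text
(-260, -120) 15 18; (-260, 40) 5 12; (-260, 60) 25 14; (-260, 80) 1 8; (-260, 100) 2 13; (-240, -120) 12 18; (-240, -100) 21 16; (-240, 20) 6 50; (-240, 40) 23 50; (-240, 60) 15 48; (-240, 80) 1 7; (-220, -120) 15 111; (-220, -100) 25 18; (-220, -80) 5 14; (-220, 0) 10 49; (-220, 20) 23 52; (-220, 40) 14 51; (-220, 60) 2 44; (-200, -120) 82 111; (-200, -100) 37 111; (-200, -80) 17 17; (-200, -20) 14 51; (-200, 0) 19 52; (-200, 20) 8 52; (-180, -120) 59 111; (-180, -100) 50 110; (-180, -80) 20 22; (-180, -60) 3 49; (-180, -40) 17 53; (-180, -20) 13 51; (-180, 0) 4 51; (-160, -120) 33 104; (-160, -100) 23 101; (-160, -80) 21 51; (-160, -60) 17 51; (-160, -40) 8 51; (-140, -120) 34 105; (-140, -100) 40 104; (-140, -80) 37 56; (-140, -60) 9 53; (-120, -120) 9 100; (-120, -100) 11 53; (-120, -80) 5 52; (-100, -120) 4 52; (-100, -100) 6 53; (-100, -80) 18 53; (-100, -60) 52 52; (-100, -40) 55 53; (-100, -20) 54 54; (-100, 0) 57 53; (-100, 20) 56 52; (-100, 40) 56 53; (-100, 60) 28 53; (-80, -80) 5 53; (-60, -80) 4 51; (-40, -80) 5 50; (-20, -80) 5 51; (0, -80) 7 53; (20, -100) 2 31; (20, -80) 5 52; (40, -80) 6 51; (60, -80) 6 49; (80, -80) 2 50; 
lead hi [[ 0.527 -0.06   0.1  ]
 [ 1.66   0.076  0.127]
 [ 1.673  0.2    0.155]]
press [ 0.4026 -0.2316]
over [ 0.512 -0.3  ]
```

```bash
python3 - <<'E'
from h import *
O=np.array([.512,-.300]); a=np.radians(-32); ux=np.array([np.cos(a),np.sin(a)]); uy=np.array([-ux[1],ux[0]])
for f in("scene1","side1"):
    p=np.load(f+".npz")["p"]; h=np.stack([(p[...,:2]-O)@ux,(p[...,:2]-O)@uy],-1)*1000
    m=(p[...,2]>.007)&(abs(h[...,0])<90)&(h[...,1]>72)&(h[...,1]<260)&(p[...,2]<.5)
    g={}
    for (x,y),zz in zip(h[m],p[m][:,2]):
        k=(int(x//20*20),int(y//20*20)); g[k]=max(g.get(k,0),round(zz*1000))
    print(f,sorted(g.items()))
    m=(p[...,2]>.15)&(p[...,0]<.85)&(p[...,0]>.4)&(p[...,1]<.1)&(p[...,1]>-.6)&(p[...,2]<.6)
    if m.any(): print("tall",np.nanpercentile(p[m],[0,50,100],axis=0).round(3).tolist(),m.sum())
print((O+uy*.107).round(4))
E
```

```text
scene1 [((-100, 120), 11), ((-100, 220), 18), ((-100, 240), 15), ((-80, 120), 11), ((-80, 200), 36), ((-80, 220), 39), ((-80, 240), 36), ((-60, 120), 9), ((-60, 140), 11), ((-60, 200), 36), ((-60, 220), 36), ((-60, 240), 37), ((-40, 140), 12), ((-40, 200), 36), ((-40, 220), 37), ((-40, 240), 36), ((-20, 140), 11), ((-20, 160), 12), ((0, 160), 11), ((0, 180), 10), ((20, 180), 11), ((20, 200), 12), ((40, 200), 12), ((40, 220), 11), ((40, 240), 10), ((60, 240), 9)]
tall [[0.756, -0.47, 0.15], [0.809, -0.305, 0.203], [0.85, -0.166, 0.239]] 1145
side1 [((-100, 120), 9), ((-100, 220), 16), ((-100, 240), 20), ((-80, 120), 11), ((-80, 200), 36), ((-80, 220), 35), ((-80, 240), 37), ((-60, 120), 10), ((-60, 140), 11), ((-60, 180), 25), ((-60, 200), 37), ((-60, 220), 35), ((-60, 240), 36), ((-40, 140), 12), ((-40, 160), 11), ((-40, 200), 35), ((-40, 220), 37), ((-40, 240), 36), ((-20, 140), 9), ((-20, 160), 12), ((-20, 200), 33), ((0, 240), 7), ((20, 140), 7), ((20, 180), 8), ((20, 200), 13), ((40, 200), 7), ((40, 220), 12), ((40, 240), 8), ((60, 240), 10), ((80, 200), 7)]
tall [[0.755, -0.455, 0.15], [0.815, -0.204, 0.196], [0.85, -0.154, 0.239]] 532
[ 0.5687 -0.2093]
```

Call:
apply_moves(targets=[[[0.15,-0.62,0,-6.9,-1],[0.15,-0.62,0,-6.9,-1],[0.15,-0.62,0,-6.9,-1],[0.15,-0.62,0,-6.9,-1],[0.15,-0.62,0,-6.9,-1],[0.15,-0.62,0,-6.9,-1],[0.15,-0.62,0,-6.9,-1],[0.15,-0.62,0,-6.9,-1]]])

```text
clock: 4.13
eef_pos: [0.5244, 0.0602, 0.2663]
tool_rot: [0.337, 0.941, -0.001, -0.002]
ft_force: [-0.0, 1.0, -2.2]
grip_width: 0.0589
grasp_force: 65.4
```

Call:
apply_moves(targets=[[[0.15,-0.62,0,-6.9,-1],[0.15,-0.62,0,-6.9,-1],[0.15,-0.62,0,-6.9,-1],[0.15,-0.62,0,-6.9,-1],[0.15,-0.62,0,-6.9,-1],[0.15,-0.62,0,-6.9,-1],[0.15,-0.62,0,-6.9,-1],[0.15,-0.62,0,-6.9,-1]]])

```text
clock: 4.8
eef_pos: [0.5725, -0.1378, 0.266]
tool_rot: [0.735, 0.678, -0.001, -0.002]
ft_force: [-0.2, 0.5, -2.6]
grip_width: 0.0588
grasp_force: 65.4
```

Call:
apply_moves(targets=[[[0.15,-0.62,0,-6.9,-1],[0.15,-0.62,0,-6.9,-1],[0.15,-0.62,0,-6.9,-1],[0.15,-0.62,0,-6.9,-1],[0,0,0,0,-1],[0,0,0,0,-1]]])

```text
clock: 5.3
eef_pos: [0.5965, -0.237, 0.2654]
tool_rot: [0.874, 0.485, -0.001, -0.002]
ft_force: [-0.3, -0.0, -2.9]
grip_width: 0.0587
grasp_force: 65.6
```

```bash
python3 - <<'E'
from h import *
o=get_obs(); q=R.from_quat(o["tool_rot"]).as_matrix(); print(o["eef_pos"].round(4),"yaw cassette",np.degrees(np.arctan2(q[1,0],q[0,0]))-180,o["ft_force"].round(1),o["joint_pos"].round(2))
im,p=cloud("side"); im2,p2=cloud("scene"); cv2.imwrite("pics/press0.png",np.hstack([cv2.resize(im[60:240,200:400],(400,360)),cv2.resize(im2[60:240,230:430],(400,360))]))
E
```

```text
[ 0.5965 -0.237   0.2654] yaw cassette -121.9695306068981 [-0.3 -0.  -2.9] [-0.38  0.54  0.49  1.53  0.    1.75]
```

View pics/press0.png

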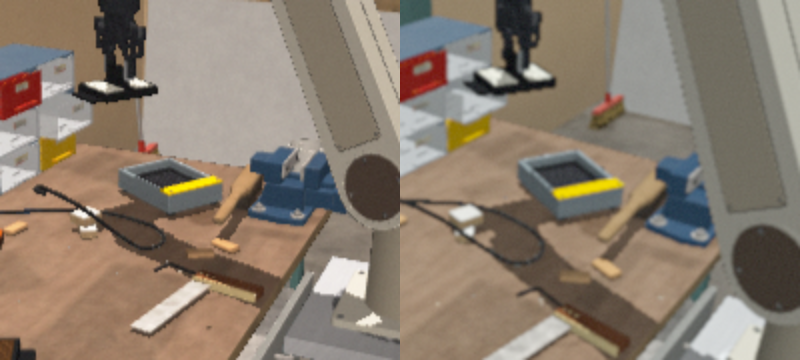

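Call:
apply_moves(targets=[[[0,0,-0.4,0,-1],[0,0,-0.8,0,-1],[0,0,-0.9,0,-1],[0,0,-0.8,0,-1],[0,0,-0.6,0,-1],[0,0,-0.4,0,-1],[0,0,-0.2,0,-1],[0,0,0,0,-1]]])

```text
clock: 6.07
eef_pos: [0.5959, -0.2341, 0.1018]
tool_rot: [0.874, 0.487, -0.002, -0.002]
ft_force: [-0.8, 1.1, -2.2]
grip_width: 0.0586
grasp_force: 65.6
```

Call:
apply_moves(targets=[[[0,0,-0.1,0,-1],[0,0,-0.1,0,-1],[0,0,-0.05,0,-1],[0,0,0,0,-1]]])

```text
clock: 6.4
eef_pos: [0.5979, -0.236, 0.0949]
tool_rot: [0.874, 0.486, 0.0, 0.0]
ft_force: [0.8, 0.6, -2.8]
grip_width: 0.0586
grasp_force: 65.6
```

Call:
apply_moves(targets=[[[0,0,-0.05,0,-1],[0,0,-0.05,0,-1],[0,0,-0.05,0,-1],[0,0,0,0,-1]]])

```text
clock: 6.73
eef_pos: [0.5987, -0.2357, 0.0914]
tool_rot: [0.874, 0.486, 0.002, 0.001]
ft_force: [-2.9, 4.3, 9.8]
grip_width: 0.0588
grasp_force: 67.0
```

Call:
apply_moves(targets=[[[0,0,-0.05,0,-1],[0,0,-0.05,0,-1],[0,0,0,0,-1]]])

```text
clock: 6.98
eef_pos: [0.6, -0.2344, 0.0893]
tool_rot: [0.874, 0.486, 0.003, 0.001]
ft_force: [-2.7, 7.7, 16.9]
grip_width: 0.0587
grasp_force: 68.5
```

Call:
apply_moves(targets=[[[0,0,-0.05,0,-1],[0,0,-0.05,0,-1],[0,0,-0.05,0,-1],[0,0,0,0,-1]]])

```text
clock: 7.32
eef_pos: [0.6022, -0.2326, 0.0851]
tool_rot: [0.873, 0.487, 0.006, 0.001]
ft_force: [0.1, 13.5, 20.8]
grip_width: 0.059
grasp_force: 70.4
```

```bash
cat > tilt.py <<'E'
from h import *
import sys
# tilt of cassette from pleat (white) points near TCP; yaw = cassette heading in deg
def tilt(yaw,names=("side","scene")):
    o=get_obs(); T=o["eef_pos"]; a=np.radians(yaw); ux=np.array([np.cos(a),np.sin(a)]); uy=np.array([-ux[1],ux[0]])
    print("TCP",T.round(4),"F",o["ft_force"].round(1),"tau",o["ft_torque"].round(2))
    for n in names:
        im,p=cloud(n); d=p-T; x=d[...,:2]@ux; y=d[...,:2]@uy; zz=d[...,2]
        m=(im.min(2)>125)&(im.max(2).astype(int)-im.min(2)<50)&(abs(x)<.065)&(abs(x)>.012)&(abs(y)<.05)&(abs(zz+.026)<.035)
        q=np.c_[x[m],y[m],zz[m]]
        if len(q)<40: print(n,"few",len(q)); continue
        w=np.ones(len(q),bool)
        for _ in range(4):
            A=np.c_[q[:,:2],np.ones(len(q))]; s=np.linalg.lstsq(A[w],q[w,2],rcond=None)[0]; r=abs(A@s-q[:,2]); w=r<max(.003,2*np.median(r))
        print(n,"pitch(+x up)",np.degrees(np.arctan(s[0])).round(1),"roll",np.degrees(np.arctan(s[1])).round(1),"plane z at TCP",s[2].round(4),"n",w.sum(),len(q),"x",q[w,0].min().round(3),q[w,0].max().round(3),"y",q[w,1].min().round(3),q[w,1].max().round(3))
if __name__=="__main__": tilt(float(sys.argv[1]))
E
python3 tilt.py -122
```

```text
TCP [ 0.6022 -0.2326  0.0851] F [ 0.1 13.5 20.8] tau [ 2.38  0.46 -0.1 ]
side pitch(+x up) 8.5 roll -1.2 plane z at TCP -0.0225 n 116 130 x -0.056 0.05 y -0.048 0.046
scene pitch(+x up) 8.6 roll -0.0 plane z at TCP -0.0226 n 198 213 x -0.054 0.056 y -0.048 0.047
```

Call:
apply_moves(targets=[[[0,0,-0.05,0,-1],[0,0,-0.05,0,-1],[0,0,-0.05,0,-1],[0,0,-0.05,0,-1],[0,0,0,0,-1]]])

```text
clock: 7.83
eef_pos: [0.6045, -0.2308, 0.078]
tool_rot: [0.873, 0.488, 0.009, 0.001]
ft_force: [3.8, 17.7, 22.6]
grip_width: 0.0587
grasp_force: 72.1
```

```bash
python3 tilt.py -122
```

```text
TCP [ 0.6045 -0.2308  0.078 ] F [ 3.8 17.7 22.6] tau [ 3.25 -0.23 -0.17]
side pitch(+x up) 15.7 roll -0.4 plane z at TCP -0.0218 n 113 142 x -0.048 0.053 y -0.041 0.048
scene pitch(+x up) 15.8 roll 0.4 plane z at TCP -0.0214 n 193 210 x -0.051 0.059 y -0.048 0.042
```

Call:
apply_moves(targets=[[[0,0,-0.05,0,-1],[0,0,-0.05,0,-1],[0,0,0,0,-1]]])

```text
clock: 8.18
eef_pos: [0.6051, -0.2302, 0.0746]
tool_rot: [0.873, 0.488, 0.01, 0.001]
ft_force: [3.5, 19.6, 23.9]
grip_width: 0.0588
grasp_force: 72.5
```

Call:
apply_moves(targets=[[[0,0,0.2,0,-1],[0,0,0.5,0,-1],[0,0,0.8,0,-1],[0,0,0.8,0,-1],[0,0,0.4,0,-1],[0,0,0,0,-1],[0,0,0,0,-1]]])

```text
clock: 8.77
eef_pos: [0.5982, -0.2364, 0.1752]
tool_rot: [0.874, 0.486, 0.001, 0.001]
ft_force: [0.3, 0.1, -3.5]
grip_width: 0.0591
grasp_force: 69.4
```

```bash
python3 tilt.py -122
```

```text
TCP [ 0.5982 -0.2364  0.1752] F [ 0.3  0.1 -3.5] tau [ 0.03 -0.03  0.01]
side pitch(+x up) 19.0 roll -1.6 plane z at TCP -0.0206 n 119 138 x -0.05 0.052 y -0.043 0.042
scene pitch(+x up) 19.3 roll -1.2 plane z at TCP -0.0228 n 193 208 x -0.048 0.056 y -0.049 0.038
```

Call:
apply_moves(targets=[[[-0.136,-0.141,0,6.92,-1],[-0.136,-0.141,0,6.92,-1],[-0.136,-0.141,0,6.92,-1],[-0.136,-0.141,0,6.92,-1],[-0.136,-0.141,0,6.92,-1],[-0.136,-0.141,0,6.92,-1],[-0.136,-0.141,0,6.92,-1]]])

```text
clock: 9.45
eef_pos: [0.5578, -0.2751, 0.1713]
tool_rot: [0.596, 0.803, -0.001, -0.003]
ft_force: [-0.5, -1.0, -2.8]
grip_width: 0.0586
grasp_force: 69.4
```

Call:
apply_moves(targets=[[[-0.136,-0.141,0,6.92,-1],[-0.136,-0.141,0,6.92,-1],[-0.136,-0.141,0,6.92,-1],[-0.136,-0.141,0,6.92,-1],[-0.136,-0.141,0,6.92,-1],[-0.136,-0.141,0,6.92,-1],[0,0,0,0,-1],[0,0,0,0,-1]]])

```text
clock: 10.12
eef_pos: [0.5258, -0.309, 0.1722]
tool_rot: [0.277, 0.961, 0.001, -0.002]
ft_force: [0.9, -0.3, -3.0]
grip_width: 0.0585
grasp_force: 69.4
```

```bash
python3 tilt.py -32; python3 - <<'E'
from h import *
O=np.array([.512,-.300]); a=np.radians(-32); ux=np.array([np.cos(a),np.sin(a)]); uy=np.array([-ux[1],ux[0]])
o=get_obs(); q=R.from_quat(o["tool_rot"]).as_matrix(); print("yaw",np.degrees(np.arctan2(q[1,0],q[0,0]))%360-180,"h xy",(o["eef_pos"][:2]-O)@ux,(o["eef_pos"][:2]-O)@uy)
im,p=cloud("wrist"); cv2.imwrite("pics/w2.png",im); np.savez("w2.npz",im=im,p=p)
im=im.astype(int); Z=p[...,2]
yl=(im[...,2]>130)&(im[...,0]<.5*im[...,2])&(im[...,1]>.6*im[...,2])&(Z>.035)&(Z<.065)
if yl.sum()>30:
    c,s,an=cv2.minAreaRect((p[yl][:,:2]*1000).astype(np.float32)); print("lip wrist",c,s,an, yl.sum())
    h=np.c_[(p[yl][:,:2]-O)@ux,(p[yl][:,:2]-O)@uy]; print(np.percentile(h,[1,50,99],axis=0).round(4))
E
```

```text
TCP [ 0.5258 -0.309   0.1722] F [ 0.9 -0.3 -3. ] tau [0.04 0.02 0.02]
side pitch(+x up) 18.9 roll 0.1 plane z at TCP -0.0214 n 93 120 x -0.046 0.057 y -0.034 0.045
scene pitch(+x up) 19.5 roll -0.8 plane z at TCP -0.0203 n 180 206 x -0.049 0.054 y -0.043 0.044
yaw -32.04526728156381 h xy 0.01702795754891167 0.00030642263402726747
lip wrist (428.2526550292969, -293.49951171875) (211.46388244628906, 51.13035583496094) 48.9033203125 7676
[[-0.0839 -0.0663]
 [-0.0688 -0.0019]
 [-0.0537  0.0639]]
```

View pics/w2.png

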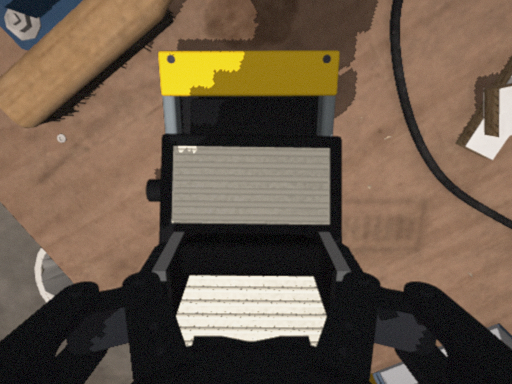

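```bash
python3 - <<'E'
from h import *
O=np.array([.512,-.300]); a=np.radians(-32); ux=np.array([np.cos(a),np.sin(a)]); uy=np.array([-ux[1],ux[0]])
p=np.load("w2.npz")["p"]
for u in(235,250,270):
    P=p[85:150:3,u]; print(u,[(v,int(round((q[:2]-O)@ux*1000)),int(round(q[2]*1000))) for v,q in zip(range(85,150,3),P) if np.isfinite(q[0])])
m=(p[...,2]>.095)&(p[...,2]<.13)
h=np.stack([(p[...,:2]-O)@ux,(p[...,:2]-O)@uy],-1)
m&=(h[...,0]<-.02)&(h[...,0]>-.09)&(abs(h[...,1])<.07); print(np.percentile(h[m],[1,50,99],axis=0).round(4))
E
```

```text
235 [(85, -60, 50), (88, -58, 50), (91, -56, 51), (94, -54, 49), (97, -51, 30), (100, -51, 113), (103, -49, 113), (106, -47, 114), (109, -46, 113), (112, -44, 114), (115, -43, 116), (118, -41, 118), (121, -39, 118), (124, -38, 118), (127, -36, 118), (130, -34, 118), (133, -33, 118), (136, -33, 131), (139, -31, 131), (142, -30, 134), (145, -28, 134), (148, -27, 134)]
250 [(85, -60, 50), (88, -58, 50), (91, -56, 49), (94, -54, 48), (97, -51, 30), (100, -51, 113), (103, -49, 113), (106, -47, 114), (109, -46, 114), (112, -44, 113), (115, -43, 116), (118, -41, 117), (121, -40, 119), (124, -38, 118), (127, -36, 119), (130, -35, 119), (133, -33, 119), (136, -33, 131), (139, -31, 133), (142, -30, 133), (145, -28, 133), (148, -27, 135)]
270 [(85, -60, 50), (88, -58, 50), (91, -56, 49), (94, -54, 49), (97, -51, 30), (100, -51, 114), (103, -49, 113), (106, -47, 114), (109, -46, 114), (112, -44, 116), (115, -43, 115), (118, -41, 116), (121, -39, 116), (124, -38, 117), (127, -36, 119), (130, -34, 117), (133, -33, 120), (136, -33, 131), (139, -32, 133), (142, -30, 131), (145, -28, 134), (148, -27, 134)]
[[-0.0513 -0.0329]
 [-0.0416  0.0011]
 [-0.0323  0.0354]]
```

Call:
apply_moves(targets=[[[0.04,-0.03,-0.3,0,-1],[0,0,-0.5,0,-1],[0,0,-0.4,0,-1],[0,0,-0.25,0,-1],[0,0,-0.15,0,-1],[0,0,-0.1,0,-1],[0,0,0,0,-1],[0,0,0,0,-1]]])

```text
clock: 10.93
eef_pos: [0.5289, -0.3107, 0.1068]
tool_rot: [0.275, 0.961, -0.0, 0.0]
ft_force: [0.3, 0.1, -2.2]
grip_width: 0.0589
grasp_force: 69.4
```

Call:
apply_moves(targets=[[[0,0,-0.05,0,-1],[0,0,-0.05,0,-1],[0,0,0,0,-1],[0,0,0,0,-1]]])

```text
clock: 11.27
eef_pos: [0.5285, -0.3106, 0.1026]
tool_rot: [0.275, 0.961, -0.0, 0.0]
ft_force: [-0.4, -0.7, -2.2]
grip_width: 0.0589
grasp_force: 69.4
```

Call:
apply_moves(targets=[[[0,0,-0.05,0,-1],[0,0,-0.05,0,-1],[0,0,0,0,-1],[0,0,0,0,-1]]])

```text
clock: 11.6
eef_pos: [0.5283, -0.3104, 0.098]
tool_rot: [0.275, 0.961, 0.0, -0.0]
ft_force: [0.9, 0.3, -1.7]
grip_width: 0.0587
grasp_force: 69.4
```

```bash
cat > st.py <<'E'
from h import *
O=np.array([.512,-.300]); a=np.radians(-32); ux=np.array([np.cos(a),np.sin(a)]); uy=np.array([-ux[1],ux[0]])
o=get_obs(); im,p=cloud("wrist"); h=np.stack([(p[...,:2]-O)@ux,(p[...,:2]-O)@uy],-1)*1000
e=(o["eef_pos"][:2]-O)*1000; print("TCP h",(e@ux).round(1),(e@uy).round(1),(o["eef_pos"][2]*1000).round(1),"F",o["ft_force"].round(1),o["clock"])
print([(int(round(h[v,250,0])),int(round(p[v,250,2]*1000))) for v in range(40,240,5) if np.isfinite(p[v,250,0])])
E
python3 st.py; python3 tilt.py -32
```

```text
TCP h 19.3 -0.2 98.0 F [ 0.9  0.3 -1.7] 11.6
[(-78, 49), (-75, 51), (-73, 48), (-71, 50), (-68, 50), (-66, 50), (-64, 49), (-61, 50), (-59, 49), (-56, 50), (-54, 49), (-51, 30), (-48, 38), (-46, 38), (-43, 39), (-40, 40), (-37, 41), (-35, 42), (-32, 44), (-31, 55), (-28, 57), (-26, 58), (-24, 61), (-21, 60), (-19, 61), (-16, 63), (-13, 62), (-11, 65), (-9, 66), (-6, 66), (-4, 67), (-1, 67), (1, 68), (3, 70), (6, 70), (8, 71), (10, 73), (14, 72), (16, 74), (13, 85)]
TCP [ 0.5284 -0.3105  0.0982] F [-1.4  0.2 -2.1] tau [0.01 0.03 0.03]
side pitch(+x up) 16.4 roll 1.9 plane z at TCP -0.023 n 98 131 x -0.047 0.057 y -0.041 0.042
scene pitch(+x up) 19.3 roll -0.8 plane z at TCP -0.0205 n 181 221 x -0.049 0.057 y -0.043 0.044
```

Call:
apply_moves(targets=[[[0,0,-0.03,0,-1],[-0.07,0.044,0,0,-1],[-0.07,0.044,0,0,-1],[-0.07,0.044,0,0,-1],[-0.07,0.044,0,0,-1],[0,0,0,0,-1],[0,0,0,0,-1]]])

```text
clock: 12.33
eef_pos: [0.5171, -0.3033, 0.0973]
tool_rot: [0.275, 0.961, -0.0, 0.0]
ft_force: [0.1, -0.7, -2.6]
grip_width: 0.059
grasp_force: 69.4
```

```bash
python3 st.py
```

```text
TCP h 6.1 -0.1 97.3 F [ 0.1 -0.7 -2.6] 12.3333
[(-98, 0), (-95, -1), (-92, -1), (-84, 50), (-82, 50), (-79, 50), (-77, 49), (-74, 49), (-72, 50), (-69, 49), (-67, 49), (-62, 51), (-59, 49), (-57, 50), (-54, 50), (-51, 40), (-48, 42), (-45, 43), (-44, 55), (-42, 56), (-39, 57), (-37, 59), (-35, 61), (-32, 60), (-30, 63), (-27, 62), (-24, 63), (-22, 65), (-19, 65), (-17, 66), (-15, 68), (-12, 68), (-10, 70), (-7, 70), (-6, 72), (-3, 72), (0, 71), (2, 73), (1, 82)]
```

Call:
apply_moves(targets=[[[-0.07,0.044,0,0,-1],[-0.07,0.044,0,0,-1],[0,0,0,0,-1],[0,0,0,0,-1]]])

```text
clock: 12.72
eef_pos: [0.5114, -0.2998, 0.0971]
tool_rot: [0.275, 0.961, 0.0, -0.0]
ft_force: [-0.1, 0.3, -1.7]
grip_width: 0.0592
grasp_force: 69.4
```

```bash
python3 st.py; python3 tilt.py -32
```

```text
TCP h -0.6 -0.1 97.1 F [-0.1  0.3 -1.7] 12.7167
[(-105, 1), (-102, 1), (-99, 0), (-96, 0), (-93, -1), (-90, 1), (-83, 50), (-81, 50), (-79, 49), (-76, 49), (-74, 50), (-71, 49), (-69, 50), (-66, 50), (-63, 50), (-61, 50), (-58, 49), (-56, 50), (-52, 42), (-51, 55), (-48, 55), (-46, 57), (-44, 59), (-41, 60), (-39, 61), (-36, 63), (-34, 63), (-31, 64), (-29, 65), (-26, 65), (-24, 66), (-21, 66), (-19, 67), (-17, 70), (-14, 69), (-12, 70), (-9, 71), (-7, 72), (-4, 72), (-7, 84)]
TCP [ 0.5116 -0.3     0.0972] F [ 0.9 -0.4 -1.6] tau [ 0.04 -0.04 -0.02]
side pitch(+x up) 18.9 roll -0.4 plane z at TCP -0.0207 n 114 132 x -0.049 0.056 y -0.047 0.042
scene pitch(+x up) 19.2 roll -0.5 plane z at TCP -0.0206 n 183 222 x -0.052 0.056 y -0.042 0.043
```

Call:
apply_moves(targets=[[[0,0,-0.05,0,-1],[0.035,-0.022,-0.06,0,-1],[0.035,-0.022,-0.06,0,-1],[0.035,-0.022,-0.06,0,-1],[0.035,-0.022,-0.06,0,-1],[0,0,0,0,-1]]])

```text
clock: 13.37
eef_pos: [0.5192, -0.3048, 0.0872]
tool_rot: [0.275, 0.961, -0.001, 0.002]
ft_force: [-0.2, -2.2, 6.0]
grip_width: 0.059
grasp_force: 71.3
```

```bash
python3 st.py; python3 tilt.py -32
```

```text
TCP h 8.6 -0.3 87.2 F [-0.2 -2.2  6. ] 13.3667
[(-94, 1), (-91, 0), (-82, 50), (-80, 49), (-78, 50), (-76, 49), (-73, 50), (-71, 49), (-69, 49), (-67, 50), (-64, 50), (-62, 48), (-59, 49), (-57, 51), (-54, 48), (-51, 39), (-49, 38), (-47, 52), (-45, 53), (-43, 54), (-40, 54), (-38, 56), (-35, 54), (-33, 56), (-30, 56), (-28, 57), (-26, 59), (-23, 58), (-20, 58), (-16, 60), (-13, 60), (-11, 61), (-8, 60), (-6, 63), (-3, 62), (-1, 63), (2, 64), (1, 73), (-1, 82)]
TCP [ 0.5191 -0.3048  0.0874] F [ 1.6 -1.4  5.6] tau [-0.    0.18  0.01]
side pitch(+x up) 10.7 roll 1.0 plane z at TCP -0.0208 n 92 112 x -0.052 0.053 y -0.036 0.044
scene pitch(+x up) 11.8 roll 0.9 plane z at TCP -0.02 n 163 178 x -0.056 0.052 y -0.044 0.043
```

Call:
apply_moves(targets=[[[0.02,-0.013,-0.07,0,-1],[0.02,-0.013,-0.07,0,-1],[0.025,-0.016,-0.07,0,-1],[0.025,-0.016,-0.07,0,-1],[0.025,-0.016,-0.07,0,-1],[0,0,0,0,-1]]])

```text
clock: 14.02
eef_pos: [0.5262, -0.309, 0.0748]
tool_rot: [0.275, 0.961, -0.001, 0.005]
ft_force: [4.3, -2.4, 7.2]
grip_width: 0.0589
grasp_force: 73.9
```

```bash
python3 st.py; python3 tilt.py -32
```

```text
TCP h 16.8 -0.1 74.8 F [ 4.3 -2.4  7.2] 14.0167
[(-77, 49), (-75, 50), (-73, 49), (-71, 49), (-69, 49), (-66, 50), (-64, 49), (-62, 51), (-60, 50), (-58, 49), (-56, 50), (-54, 49), (-51, 38), (-49, 36), (-46, 37), (-45, 49), (-42, 49), (-40, 50), (-38, 50), (-36, 52), (-33, 50), (-31, 51), (-29, 51), (-26, 50), (-24, 51), (-22, 52), (-19, 51), (-16, 52), (-14, 52), (-12, 53), (-9, 52), (-6, 52), (-4, 53), (-2, 53), (1, 53), (4, 53), (6, 55), (6, 61), (5, 68), (4, 75)]
TCP [ 0.5261 -0.309   0.0749] F [ 4.9 -2.   6.8] tau [-0.27 -0.44  0.02]
side pitch(+x up) 3.2 roll 0.8 plane z at TCP -0.0195 n 81 93 x -0.057 0.051 y -0.04 0.046
scene pitch(+x up) 3.9 roll -0.2 plane z at TCP -0.0188 n 139 148 x -0.065 0.051 y -0.045 0.046
```

Call:
apply_moves(targets=[[[0,0,-0.05,0,-1],[0,0,-0.05,0,-1],[0,0,-0.05,0,-1],[0,0,-0.05,0,-1],[0,0,0,0,-1],[0,0,0,0,-1]]])

```text
clock: 14.67
eef_pos: [0.5264, -0.3092, 0.0691]
tool_rot: [0.275, 0.961, -0.002, 0.006]
ft_force: [1.2, -1.7, 16.7]
grip_width: 0.0588
grasp_force: 76.3
```

```bash
python3 st.py; python3 tilt.py -32
```

```text
TCP h 17.1 -0.1 69.1 F [ 1.2 -1.7 16.7] 14.6667
[(-75, 51), (-73, 51), (-72, 50), (-70, 49), (-68, 50), (-66, 49), (-64, 50), (-62, 50), (-60, 49), (-58, 50), (-56, 49), (-53, 49), (-51, 36), (-48, 36), (-47, 48), (-45, 48), (-42, 47), (-40, 48), (-38, 50), (-36, 49), (-34, 48), (-31, 50), (-29, 48), (-26, 47), (-24, 49), (-22, 49), (-19, 49), (-17, 49), (-14, 48), (-12, 48), (-9, 49), (-7, 48), (-4, 48), (-2, 49), (1, 48), (4, 48), (4, 53), (5, 58), (4, 64), (5, 69)]
TCP [ 0.5264 -0.3092  0.0691] F [ 1.9 -1.6 16.9] tau [0.19 0.26 0.05]
side pitch(+x up) -1.3 roll 1.0 plane z at TCP -0.019 n 82 88 x -0.062 0.065 y -0.04 0.049
scene pitch(+x up) -0.6 roll 0.6 plane z at TCP -0.019 n 134 142 x -0.062 0.064 y -0.045 0.049
```

Call:
apply_moves(targets=[[[0,0,0.05,0,-1],[0,0,0.05,0,-1],[0,0,0,0,-0.2],[0,0,0,0,1],[0,0,0,0,1],[0,0,0,0,1],[0,0,0,0,1]]])

```text
clock: 15.4
eef_pos: [0.5212, -0.306, 0.0666]
tool_rot: [0.275, 0.961, 0.0, -0.001]
ft_force: [-0.3, 0.0, 0.3]
grip_width: 0.0854
grasp_force: 0.0
```

Call:
apply_moves(targets=[[[0,0,0.1,0,1],[0,0,0.3,0,1],[0,0,0.6,0,1],[0,0,0.9,0,1],[0,0,0.9,0,1],[0,0,0.6,0,1],[0,0,0.2,0,1],[0,0,0,0,1]]])

```text
clock: 16.07
eef_pos: [0.5232, -0.3072, 0.2147]
tool_rot: [0.275, 0.961, -0.001, 0.003]
ft_force: [1.1, 0.7, 0.2]
grip_width: 0.0851
grasp_force: 0.0
```

```bash
python3 - <<'E'
from h import *
O=np.array([.512,-.300]); a=np.radians(-32); ux=np.array([np.cos(a),np.sin(a)]); uy=np.array([-ux[1],ux[0]])
o=get_obs(); print(o["eef_pos"].round(3),o["ft_force"].round(1),o["grip_width"])
im,p=cloud("wrist"); cv2.imwrite("pics/w3.png",im); h=np.stack([(p[...,:2]-O)@ux,(p[...,:2]-O)@uy],-1)*1000; Z=p[...,2]*1000
rb=(Z>70)&(Z<95)&(abs(h[...,0]-12)<40)&(abs(h[...,1])<45); r=cv2.minAreaRect(h[rb].astype(np.float32)); print("rib h",r,np.percentile(Z[rb],95))
w=(im.min(2)>110)&(abs(h[...,0])<80)&(abs(h[...,1])<50)&(Z<60)&(Z>20); A=np.c_[h[w],np.ones(w.sum())]; s=np.linalg.lstsq(A,Z[w],rcond=None)[0]; print("plane deg",np.degrees(s[:2]),s[2],w.sum())
print([(int(round(h[v,250,0])),int(round(Z[v,250]))) for v in range(20,300,7) if np.isfinite(Z[v,250])])
E
```

```text
[ 0.523 -0.307  0.215] [1.1 0.7 0.2] 0.0850822777263524
rib h ((6.993028163909912, 0.1380901336669922), (59.89025115966797, 13.577914237976074), 89.96503448486328) 85.56860763411686
plane deg [-0.09121934 -0.06565353] 48.48184048012502 6415
[(-124, 0), (-118, -1), (-112, -1), (-105, -1), (-99, -1), (-92, 1), (-82, 50), (-76, 50), (-71, 51), (-65, 50), (-59, 49), (-53, 48), (-47, 47), (-41, 48), (-35, 49), (-29, 48), (-22, 48), (-16, 48), (-9, 49), (-3, 47), (1, 63), (2, 85), (8, 84), (25, 48), (32, 47), (39, 48), (46, 48), (53, 48), (61, 47), (77, 29), (79, 41), (84, 47), (116, 1), (126, -1), (136, 0), (146, -1), (155, -1), (164, 0), (174, 0), (186, -2)]
```

View pics/w3.png

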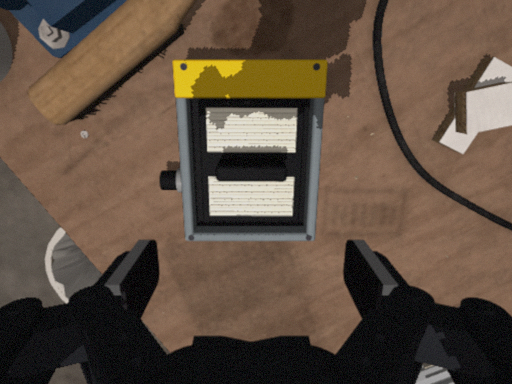

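```bash
python3 -c "
from workcell import order
print(order.job_done())"
```

```text
the job is handed in; nothing more can be done
None
```

The clean cassette is fitted and the job is handed in at about 16 s: tongue under the lip, lying flat on the floor about 7 mm to the +x side of the housing's centre, gripper clear, and the used cassette not touched.

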